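# Roll the thick vial into the reader pocket

### The job

Pick up the standing paddle by its stem and use its blade to gently roll the thicker of the two vials along its lane until it drops into the pocket against the reader block; the vial must be rolled by the paddle, not lifted or touched with the gripper. Then stand the paddle upright on the bench again, off the track, and leave the thin vial where it lies.

Things in the scene. Friction and masses are not known exactly. Their poses are not given: they have to be found in the camera images.
- track: Fixed two-lane track. Origin on the bench under its middle, x along the lanes to the reader block, z up. Lanes at y = +39 and -39 mm, 70 mm wide, rails 8 mm thick, 24 mm high. Level lane floor 12 mm above the bench from x = -165 (open end) to +115 mm, then a 4 mm step down into the pocket, which ends at the white reader block's face at x = +155 mm (block 35 mm deep, 48 high, 164 wide).
- vial: Thick amber glass vial with white cap, diameter 28 mm, 62 mm long, 45 g, lying across either lane; rolls with next to no resistance. Origin at its centre; y is its long axis. Centre 26 mm above the bench on the lane floor, 22 in the pocket. Once its centre is past the step it drops in by itself and stays; no need to press it on the block. Fragile to squeezing and fast knocks.
- thin_vial: Thin vial, a bystander: same amber glass and white cap, diameter 16 mm, 62 mm long, lying across the other lane, free to roll. Origin at its centre; y is its long axis.
- paddle_grip (a point): On the axis of the square stem (16 x 16 mm) of the loose standing paddle (0.12 kg), 98 mm above its underside, 22 mm below its top. z up the stem, x towards the blade's pushing face, which is 18 mm ahead of the stem axis; blade 46 mm wide (y), 44 mm high from the underside. Sole 36 (x) x 46 mm, centred under the stem. It stands on the bench near the track's open end, on the robot's side.
There are look-alikes about, which are no part of the job. Leave any green look-alike of the vial alone.

How it is judged:
By the outcome, as a careful person would: the job done as asked, in the order asked, and still so for the second after the job is handed in, with the robot touching nothing.
It also fails if it takes over 56 s, if anything falls off the work surface, if the arm or the gripper's body presses on something with over 40 N, if the wrist force passes 120 N, or if a joint passes its speed limit or range.

### The arm

A 6-joint arm with a two-finger parallel gripper is mounted at the origin on the work surface. World frame = base frame: x ahead of the robot, y to its left, z up, the work surface at z = 0. Lengths are in mm, angles in rad, forces in N, time in s.
With the tool pointing down it reaches from about 350 to 975 mm from the base axis. Payload 7.1 kg.
Tool frame: the origin (TCP) lies midway between the tips of the shut fingers; the grasp point (between the pads) lies 19 mm behind it; z points along the fingers, y is the line along which they close (so a half turn about z gives the same grasp; the last joint's range is limited). The gripper opens to 88 mm and grips with 3 to 60 N. Pads are 20 mm wide; open, the fingers measure 115 mm over their backs; the gripper's body (75 mm by 178 mm) begins 61 mm behind the grasp point.
Start: joints at [1.278, 0.423, 1.63, -0, 1.089, -0.019], TCP at [168.963, 601.711, 222.675] pointing down, gripper open.
Joint ranges: [-3, 3], [-0.9, 2.11], [0.09, 2.58], [-1.31, 4.45], [0.11, 2.69], [-2.54, 2.54]. Speed limits (rad/s): [2.39, 2.39, 3.01, 3.14, 3.14, 3.14].

### API

Orientations are given as a rotation vector (axis times angle).
In Python, from workcell import ctrl gives the robot as it stands.
- The arm moves only by the shell command python3 -m inch 'ROWS' [OPENING]. ROWS is JSON, a list of rows, each an object with "xyz": the shift along the tool's x, y, z in mm, a list of three; "rot": the turn, a rotation vector about the tool's x, y, z in rad, a list of three. In form: [{"xyz": [dx, dy, dz], "rot": [ax, ay, az]}, ...]. A call has 1 to 12 rows; each row is the pose to reach, as a shift and turn from the pose commanded when the call began, along the tool's axes at that moment; what a row does not reach only later rows make up. A row lasts 1/12 s, in which the tool goes at most 41.7 mm and 7.16 degrees, less where a joint would pass 70% of its speed; a pose out of reach is approached as far as the arm can. A call with a gripper value outside its range is refused whole. OPENING is the closure in counts, from 0 (fully open) to 255 (shut), set as the call begins (- or left out, the last holds). The fingers move at their own pace and stop on an object; the grip force is fixed at half the most. Time passes only in rows, so rows that repeat a pose let the fingers close. It gives the time, the measured TCP pose, the force, the opening and the grip force at its end, in the units of the state.
- ctrl.get_obs(): the state, without advancing time (a new reading comes with each control period).
- ctrl.get_image(name): name is "scene" or "top" or "wrist"; returns the picture (400x640x3 uint8, red, green, blue); there is no depth.
- ctrl.camera_model(name): a dict with "fx", "fy", "cx", "cy" (pixels), "position" and "attitude" of the camera in the world. Camera axes: x right, y up, looking along -z (the intrinsics and any distortion apply to the point x, -y, -z); pixel columns grow to the right and rows downward; lengths in mm; the calibration is good to about 2 mm. The wrist camera is an equidistant fisheye: a pixel r from the principal point sees the ray r / f radians off the axis. A picture is of the moment at which its call begins: read the wrist's pose just before it. camera_model takes no time and is no camera call; for the wrist camera it gives the pose at the moment of the call.
- ctrl.close_job(): hands the job in; it is judged then, once.
The state is a dict: "t": time; "qpos": joint angles; "qvel": joint speeds; "joint_torque": joint torques, N m; "ee_pos": TCP position; "orientation": TCP orientation; "ft_force": force on the tool from outside, world axes, zero at the start; "moment": the same for the moment, N m; "width": finger opening in mm; "grasp_force": force on a finger pad.
Only numpy, scipy, OpenCV 4.12 (cv2) and the standard library are available. Lean on these libraries where they do the work, as an engineer would, in place of code of your own. Each camera call takes 0.05 s, during which the arm holds its last target. There are 200 camera calls.

## Working session

There is one attempt and no reset: what is moved stays moved. The work goes in short steps, Python scripts to look and compute and a shell command to move; the robot and the scene stay as the last step left them, time stands still between calls to the robot, and variables do not carry over. Pictures are saved under pics/ and viewed, at most 10 in all, crops included, and the job is handed in when it is done.

```bash
mkdir -p pics; python3 - <<'E'
from workcell import ctrl
import cv2
for n in("top","scene"):
    im=ctrl.get_image(n); cv2.imwrite(f"pics/{n}0.png",im[...,::-1]); print(n,ctrl.camera_model(n))
o=ctrl.get_obs(); print(o)
E
ls
```

```text
top {'fx': 391.7508104891783, 'fy': 391.7508104891783, 'cx': 322.2382732205282, 'cy': 193.7596755774748, 'position': array([ 488.52768859, -129.14220462,  757.66868463]), 'attitude': array([ 0.10748455, -0.08133271, -1.56709611])}
scene {'fx': 420.03774507719424, 'fy': 420.03774507719424, 'cx': 323.637977650598, 'cy': 198.09186454988014, 'position': array([1010.01557016, -683.88843732,  626.8162471 ]), 'attitude': array([0.88829975, 0.31981828, 0.60918074])}
{'t': 0.1, 'qpos': array([ 1.27804366e+00,  4.23773209e-01,  1.63062924e+00, -1.43341140e-05,
        1.08860288e+00, -1.90006770e-02]), 'qvel': array([ 2.85031581e-06, -8.35577044e-04, -2.31129437e-03, -5.45185473e-04,
        8.94294520e-04,  1.28623510e-03]), 'joint_torque': array([-2.32211937e-05, -5.45617318e+01, -2.74324715e+01,  6.44428516e-02,
        1.89601060e-02, -5.61217121e-05]), 'ee_pos': array([168.7959851 , 601.23702884, 221.96779234]), 'orientation': array([-4.28628492e-01, -3.11200547e+00,  2.19506743e-03]), 'ft_force': array([-0.16145684,  0.11217093,  0.08171262]), 'moment': array([ 0.05402539, -0.02444037, -0.03628168]), 'grasp_force': 0.0, 'width': 87.61280093500957}
pics
```

View pics/top0.png

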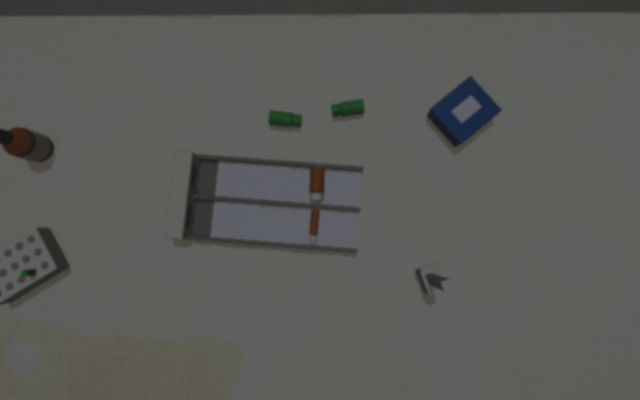

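View pics/scene0.png

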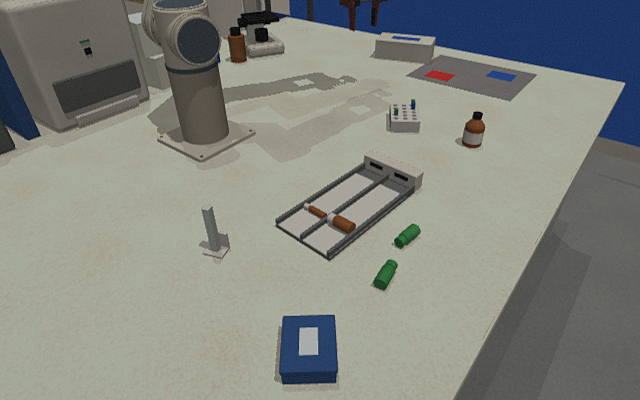

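The top view shows the track with its reader block at the left (180,195). There are two amber vials: thick at (317,182) in the far lane and thin at (315,222) in the near lane. Two green look-alikes lie at (285,119) and (348,108), and the paddle stands at about (430,280). The scene view shows the paddle at (213,235) with its stem upright. The wider amber vial is the one meant. I'll enlarge a crop to confirm.

```bash
cat > h.py <<'E'
import numpy as np, cv2
from scipy.spatial.transform import Rotation as R
from workcell import ctrl
def cast(name,px,z,m=None):
    m=m or ctrl.camera_model(name); px=np.atleast_2d(px).astype(float)
    a=(px[:,0]-m['cx'])/m['fx']; b=(px[:,1]-m['cy'])/m['fy']
    if name=='wrist':
        th=np.hypot(a,b); k=np.tan(th)/np.where(th==0,1,th); a,b=a*k,b*k
    d=R.from_rotvec(m['attitude']).apply(np.c_[a,-b,-np.ones_like(a)])
    return m['position']+d*((z-m['position'][2])/d[:,2])[:,None]
def amber(im):
    h=cv2.cvtColor(im,cv2.COLOR_RGB2HSV)
    return cv2.inRange(h,(3,130,50),(16,255,255))
E
python3 - <<'E'
from h import *
t=cv2.imread('pics/top0.png'); s=cv2.imread('pics/scene0.png')
g=lambda a:cv2.convertScaleAbs(a,alpha=1.9)
a=cv2.resize(g(t[145:310,160:460]),None,fx=2.6,fy=2.6,interpolation=cv2.INTER_CUBIC)[:,:780]
cv2.imwrite('pics/c1.png',a)
b=cv2.resize(s[150:260,190:430],None,fx=3.3,fy=3.3,interpolation=cv2.INTER_CUBIC); cv2.imwrite('pics/c2.png',b)
for n,i in(('top',t),('scene',s)):
    m=amber(i[...,::-1].copy()); c,_=cv2.findContours(m,0,2)
    for k in c:
        if cv2.contourArea(k)>30:
            r=cv2.minAreaRect(k); print(n,r, cast(n,r[0],26).round(0))
print('block/track ends', cast('top',[[363,167],[357,251],[195,157],[187,241]],24).round(0))
E
```

```text
top ((314.0000305175781, 221.99998474121094), (5.215362071990967, 22.241985321044922), 4.398705005645752) [[ 524. -102.   26.]]
top ((316.5, 179.0), (22.0, 11.0), 90.0) [[ 605. -106.   26.]]
top ((17.416391372680664, 141.1196746826172), (20.670799255371094, 26.683080673217773), 23.629379272460938) [[679. 474.  26.]]
scene ((343.36322021484375, 224.14625549316406), (22.33957290649414, 11.558300971984863), 29.05460548400879) [[ 603. -106.   26.]]
scene ((316.85382080078125, 211.6307830810547), (18.233104705810547, 5.705597877502441), 29.744882583618164) [[ 528. -107.   26.]]
scene ((475.0, 125.5), (13.0, 18.0), 90.0) [[651. 516.  26.]]
scene ((237.12998962402344, 47.909996032714844), (28.142852783203125, 15.273507118225098), 81.8698959350586) [[-522.  612.   26.]]
block/track ends [[ 628. -194.   24.]
 [ 470. -181.   24.]
 [ 648.  128.   24.]
 [ 488.  136.   24.]]
```

View pics/c1.png

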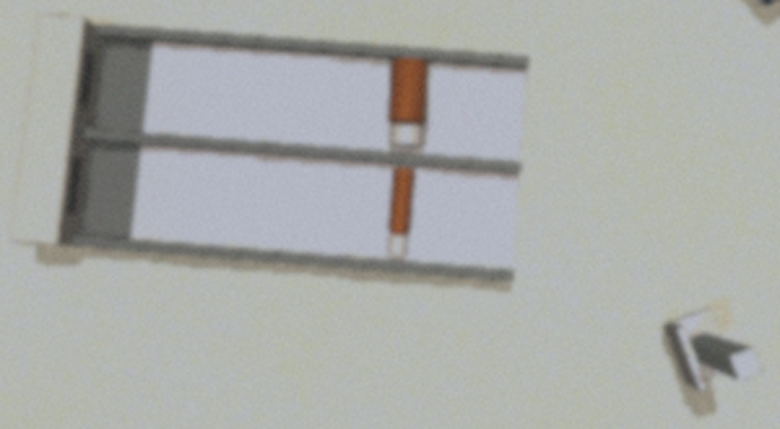

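View pics/c2.png

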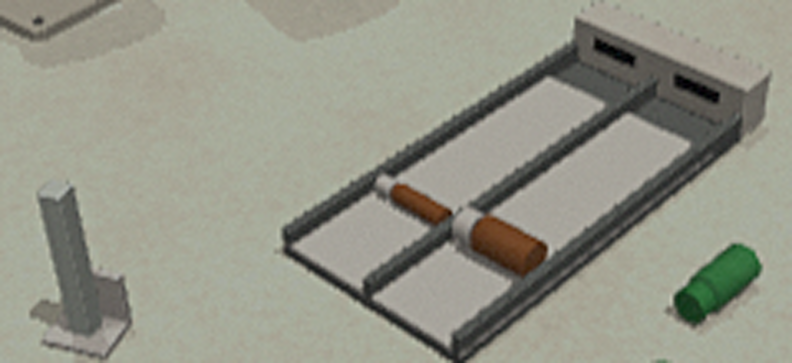

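The crops confirm it. The thick amber vial is in the lane farther from the robot (track y = -39), the thin one is in the near lane, and the paddle's blade faces the track side. Next I work out the poses.

```bash
python3 - <<'E'
from h import *
c1=lambda *p:[[160+u/2.6,145+v/2.6] for u,v in p]
c2=lambda *p:[[190+u/3.3,150+v/3.3] for u,v in p]
M=cast('top',c1((520,167),(83,134)),24); d=M[1]-M[0]; print(M.round(1),np.linalg.norm(d[:2]),'yaw',np.degrees(np.arctan2(d[1],d[0])))
M2=cast('scene',c2((370,284),(652,88)),24); d=M2[1]-M2[0];print(M2.round(1),np.linalg.norm(d[:2]),np.degrees(np.arctan2(d[1],d[0])))
print('stem top',cast('top',c1((743,362)),120).round(1),cast('scene',c2((57,189)),120).round(1))
b=cast('top',c1((677,324),(702,380)),44);d=b[0]-b[1];print('blade top',b.round(1),np.linalg.norm(d),np.degrees(np.arctan2(d[1],d[0])))
b=cast('scene',c2((92,272),(130,288)),44);d=b[1]-b[0];print('blade top',b.round(1),np.linalg.norm(d),np.degrees(np.arctan2(d[1],d[0])))
b=cast('scene',c2((40,348),(103,355),(130,320)),0);print('sole',b.round(1))
print(R.from_rotvec(ctrl.get_obs()['orientation']).as_matrix().round(3), ctrl.camera_model('wrist'))
E
```

```text
[[ 548.  -187.7   24. ]
 [ 571.7  130.2   24. ]] 318.8007847176682 yaw 85.73316141978484
[[ 554.  -189.4   24. ]
 [ 581.4  115.8   24. ]] 306.3660218064411 84.861021915427
stem top [[ 421.1 -314.9  120. ]] [[ 423.  -316.9  120. ]]
blade top [[ 438.4 -292.8   44. ]
 [ 400.9 -308.8   44. ]] 40.79557008018406 23.031538364704954
blade top [[ 420.8 -304.1   44. ]
 [ 451.6 -299.7   44. ]] 31.122514035947617 8.218516655795021
sole [[ 406.7 -344.5    0. ]
 [ 443.8 -324.1    0. ]
 [ 433.1 -291.8    0. ]]
[[-0.963  0.27  -0.   ]
 [ 0.27   0.963 -0.001]
 [ 0.    -0.001 -1.   ]] {'fx': 309.70691628693146, 'fy': 309.70691628693146, 'cx': 313.53014052142305, 'cy': 197.2738110853173, 'position': array([ 96.31955353, 621.04534218, 385.99545506]), 'attitude': array([-0.241707  , -0.1815753 ,  1.28883795])}
```

Estimates so far:
- **Track:** yaw about 85.7°, origin about (560,-24).
- **Paddle:** stem at about (422,-316), yaw about 115°.

I'll move toward the paddle and look again from close by.

```bash
python3 -m inch '[{"xyz":[-368,-345,0],"rot":[0,0,0.86]},{"xyz":[-368,-345,0],"rot":[0,0,0.86]},{"xyz":[-368,-345,0],"rot":[0,0,0.86]},{"xyz":[-368,-345,0],"rot":[0,0,0.86]},{"xyz":[-368,-345,0],"rot":[0,0,0.86]},{"xyz":[-368,-345,0],"rot":[0,0,0.86]},{"xyz":[-368,-345,0],"rot":[0,0,0.86]},{"xyz":[-368,-345,0],"rot":[0,0,0.86]},{"xyz":[-368,-345,0],"rot":[0,0,0.86]},{"xyz":[-368,-345,0],"rot":[0,0,0.86]},{"xyz":[-368,-345,0],"rot":[0,0,0.86]},{"xyz":[-368,-345,0],"rot":[0,0,0.86]}]' 0; cat >> h.py <<'E'
def to(x,y,z,yaw_y=None):
    "shift in tool axes to a world point; yaw_y = wanted direction of tool y, deg"
    o=ctrl.get_obs(); Rm=R.from_rotvec(o['orientation'])
    d=Rm.inv().apply(np.array([x,y,z])-o['ee_pos']); m=Rm.as_matrix()
    yy=np.degrees(np.arctan2(m[1,1],m[0,1]))
    print('t',round(o['t'],2),'pos',o['ee_pos'].round(1),'tooly',round(yy,2),'z axis',m[:,2].round(4),'shift',d.round(1),'rotz',None if yaw_y is None else round(-np.radians(yaw_y-yy),3),'w',round(o['width'],1),'g',round(o['grasp_force'],1),'F',o['ft_force'].round(1))
E
python3 -c "
from h import *
to(422,-230,240,25)"
```

```text
t: 1.1
ee_pos: [428.1, 171.9, 222.7]
orientation: [-1.687, -2.65, 0.0]
ft_force: [1.0, 0.0, -0.4]
width: 87.5
grasp_force: 0.0
t 1.1 pos [428.1 171.9 222.7] tooly 25.04 z axis [-0. -0. -1.] shift [-361.5 -175.7  -17.3] rotz 0.001 w 87.5 g 0.0 F [ 1.   0.  -0.4]
```

```bash
python3 -m inch '[{"xyz":[-380,-185,-10],"rot":[0,0,0]},{"xyz":[-380,-185,-10],"rot":[0,0,0]},{"xyz":[-380,-185,-10],"rot":[0,0,0]},{"xyz":[-380,-185,-10],"rot":[0,0,0]},{"xyz":[-380,-185,-10],"rot":[0,0,0]},{"xyz":[-380,-185,-10],"rot":[0,0,0]},{"xyz":[-380,-185,-10],"rot":[0,0,0]},{"xyz":[-380,-185,-10],"rot":[0,0,0]},{"xyz":[-380,-185,-10],"rot":[0,0,0]},{"xyz":[-380,-185,-10],"rot":[0,0,0]},{"xyz":[-380,-185,-10],"rot":[0,0,0]},{"xyz":[-380,-185,-10],"rot":[0,0,0]}]'; python3 - <<'E'
from h import *
to(422,-316,180,25); m=ctrl.camera_model('wrist'); im=ctrl.get_image('wrist')
cv2.imwrite('pics/w1.png',im[...,::-1])
import pickle; pickle.dump(m,open('w1.pkl','wb')); print(m['position'],R.from_rotvec(m['attitude']).as_matrix().round(2))
E
```

```text
t: 2.1
ee_pos: [420.5, -251.0, 232.4]
orientation: [-1.693, -2.647, 0.0]
ft_force: [-0.7, 0.8, 0.7]
width: 87.5
grasp_force: 0.0
t 2.1 pos [ 420.5 -251.   232.4] tooly 24.8 z axis [-1.e-04 -0.e+00 -1.e+00] shift [-59.7 -25.9  52.4] rotz -0.003 w 87.5 g 0.0 F [-0.7  0.8  0.7]
[ 389.55190361 -182.60266514  396.4338671 ] [[ 0.91 -0.4  -0.12]
 [ 0.42  0.87  0.25]
 [-0.   -0.28  0.96]]
```

View pics/w1.png

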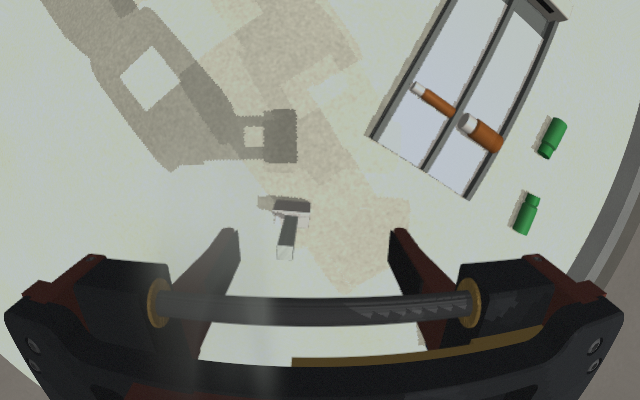

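The wrist view shows the paddle between the open fingers: stem top at about (285,252), blade at about (290,207). The track and both amber vials are at the upper right. I'll enlarge it for the exact yaw.

```bash
python3 - <<'E'
import cv2
i=cv2.imread('pics/w1.png')[190:270,250:350]; cv2.imwrite('pics/w1c.png',cv2.resize(cv2.convertScaleAbs(i,alpha=1.2),None,fx=7,fy=7,interpolation=cv2.INTER_CUBIC))
E
```

```text
(no output)
```

View pics/w1c.png

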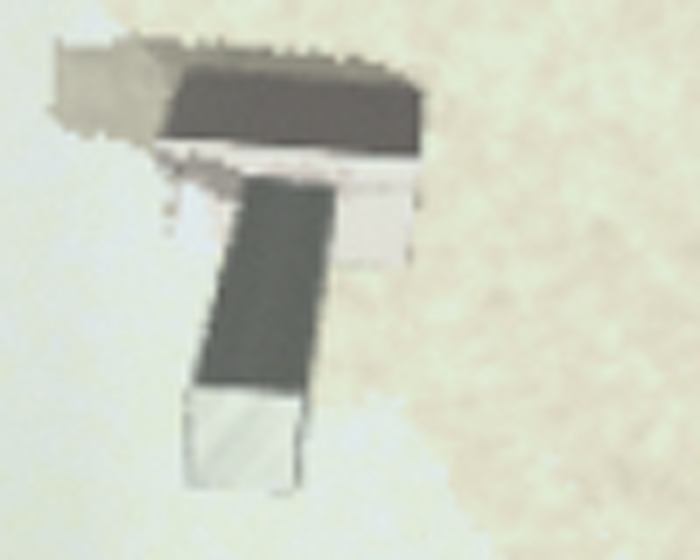

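```bash
python3 - <<'E'
from h import *
import pickle; m=pickle.load(open('w1.pkl','rb'))
c=lambda *p:[[250+u/7,190+v/7] for u,v in p]
ang=lambda d:np.degrees(np.arctan2(d[1],d[0]))
for z,p in((44,((162,137),(420,154))),(0,((185,70),(422,90)))):
    b=cast('wrist',c(*p),z,m);d=b[1]-b[0];print(z,b.round(1),np.linalg.norm(d),ang(d),'mid',b.mean(0))
s=cast('wrist',c((190,388),(306,390),(298,492),(186,488)),120,m);print(s.round(1),s.mean(0)); print(ang(s[1]-s[0]),ang(s[2]-s[3]))
r=cast('wrist',[[427,170],[507,12]],24,m);d=r[1]-r[0];print('rail',r.round(1),ang(d))
im=cv2.imread('pics/w1.png')[...,::-1].copy()
for k in cv2.findContours(amber(im),0,2)[0]:
    if cv2.contourArea(k)>60: q=cv2.minAreaRect(k); print(q,cast('wrist',q[0],26,m).round(1))
E
```

```text
44 [[ 394.4 -309.9   44. ]
 [ 436.  -293.9   44. ]] 44.572900137639486 21.018175756459666 mid [ 415.23598104 -301.89549329   44.        ]
0 [[ 393.9 -311.4    0. ]
 [ 436.8 -295.9    0. ]] 45.642008513214385 19.863684753462937 mid [ 415.3278565  -303.62473937    0.        ]
[[ 411.2 -315.3  120. ]
 [ 426.1 -308.6  120. ]
 [ 431.5 -324.   120. ]
 [ 416.7 -330.4  120. ]] [ 421.38477392 -319.57891039  120.        ]
24.379085686559577 23.375001325221238
rail [[ 551.1 -186.6   24. ]
 [ 564.4   71.6   24. ]] 87.04752721173647
((486.4563903808594, 137.32962036132812), (34.00349426269531, 19.63645362854004), 35.83765411376953) [[ 607.9 -108.3   26. ]]
((438.58782958984375, 103.27702331542969), (36.38551330566406, 10.694782257080078), 35.53767776489258) [[ 524.2 -104.4   26. ]]
```

The blade and stem measurements agree: stem axis at about (421.5,-319.5), tool-y direction about 21.5°. Next I move over it and down.

```bash
python3 -c "
from h import *
to(421.5,-319.5,79,21.5)"
```

```text
t 2.15 pos [ 420.3 -249.2  232.2] tooly 24.89 z axis [-8.e-04  9.e-04 -1.e+00] shift [-64.4 -28.5 153.2] rotz 0.059 w 88.0 g 0.0 F [ 1.1 -0.1  0.6]
```

```bash
python3 -m inch '[{"xyz":[-32,-14,0],"rot":[0,0,0.03]},{"xyz":[-64,-28,0],"rot":[0,0,0.06]},{"xyz":[-64,-28,25],"rot":[0,0,0.06]},{"xyz":[-64,-28,50],"rot":[0,0,0.06]},{"xyz":[-64,-28,75],"rot":[0,0,0.06]},{"xyz":[-64,-28,100],"rot":[0,0,0.06]},{"xyz":[-64,-28,125],"rot":[0,0,0.06]},{"xyz":[-64,-28,140],"rot":[0,0,0.06]},{"xyz":[-64,-28,148],"rot":[0,0,0.06]},{"xyz":[-64,-28,153],"rot":[0,0,0.06]},{"xyz":[-64,-28,153],"rot":[0,0,0.06]}]'; python3 - <<'E'
from h import *
to(421.5,-319.5,79,21.5); im=ctrl.get_image('wrist')
cv2.imwrite('pics/w2.png',im[...,::-1])
E
```

```text
t: 3.07
ee_pos: [422.7, -317.3, 79.2]
orientation: [-1.763, -2.598, -0.0]
ft_force: [0.5, 1.1, 0.2]
width: 88.1
grasp_force: 0.0
t 3.07 pos [ 422.7 -317.3   79.2] tooly 21.68 z axis [-1.e-03  9.e-04 -1.e+00] shift [-1.6 -1.9  0.2] rotz 0.003 w 88.1 g 0.0 F [0.5 1.1 0.2]
```

View pics/w2.png

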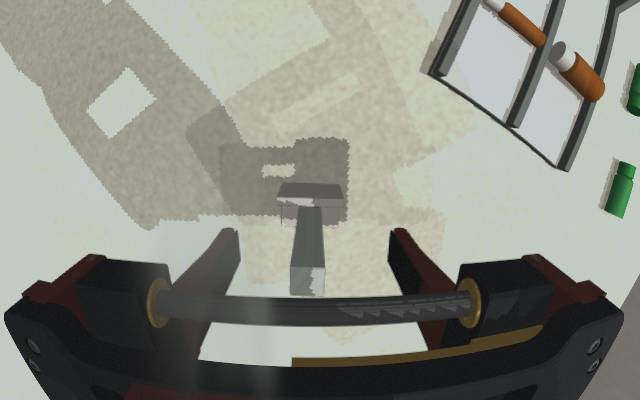

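The stem top at (308,280) sits between the fingers, centred and aligned. Closing the gripper.

```bash
python3 -m inch '[{"xyz":[-1,-1,0],"rot":[0,0,0]},{"xyz":[-1,-1,0],"rot":[0,0,0]},{"xyz":[-1,-1,0],"rot":[0,0,0]},{"xyz":[-1,-1,0],"rot":[0,0,0]},{"xyz":[-1,-1,0],"rot":[0,0,0]},{"xyz":[-1,-1,0],"rot":[0,0,0]},{"xyz":[-1,-1,0],"rot":[0,0,0]},{"xyz":[-1,-1,0],"rot":[0,0,0]},{"xyz":[-1,-1,0],"rot":[0,0,0]},{"xyz":[-1,-1,0],"rot":[0,0,0]},{"xyz":[-1,-1,0],"rot":[0,0,0]},{"xyz":[-1,-1,0],"rot":[0,0,0]}]' 255
```

```text
t: 4.12
ee_pos: [422.0, -319.8, 79.6]
orientation: [-1.766, -2.598, 0.0]
ft_force: [0.4, -0.2, -2.3]
width: 16.0
grasp_force: 30.0
```

```bash
python3 -m inch '[{"xyz":[0,0,-10],"rot":[0,0,0]},{"xyz":[0,0,-25],"rot":[0,0,0]},{"xyz":[0,0,-40],"rot":[0,0,0]},{"xyz":[0,0,-40],"rot":[0,0,0]}]'; python3 -c "
from h import *
to(585,-236.1,120,-3.8)"
```

```text
t: 4.45
ee_pos: [423.4, -321.0, 122.5]
orientation: [1.763, 2.595, -0.0]
ft_force: [0.4, -0.4, -0.9]
width: 15.9
grasp_force: 30.0
t 4.45 pos [ 423.4 -321.   122.5] tooly 21.6 z axis [ 0.0035 -0.0027 -1.    ] shift [ 19.4 181.4   2.8] rotz 0.443 w 15.9 g 30.0 F [ 0.4 -0.4 -0.9]
```

```bash
python3 -m inch '[{"xyz":[2,20,0],"rot":[0,0,0.05]},{"xyz":[4,40,0],"rot":[0,0,0.1]},{"xyz":[7,60,0],"rot":[0,0,0.15]},{"xyz":[9,80,0],"rot":[0,0,0.2]},{"xyz":[11,100,0],"rot":[0,0,0.25]},{"xyz":[13,120,0],"rot":[0,0,0.3]},{"xyz":[15,140,0],"rot":[0,0,0.35]},{"xyz":[17,160,0],"rot":[0,0,0.4]},{"xyz":[18,175,0],"rot":[0,0,0.44]},{"xyz":[19,181,0],"rot":[0,0,0.442]},{"xyz":[19,181,0],"rot":[0,0,0.442]},{"xyz":[19,181,0],"rot":[0,0,0.442]}]'; python3 - <<'E'
from h import *
import pickle
to(585,-236.1,96,-3.8); m=ctrl.camera_model('wrist'); im=ctrl.get_image('wrist'); pickle.dump(m,open('w3.pkl','wb'))
cv2.imwrite('pics/w3.png',im[...,::-1])
E
```

```text
t: 5.45
ee_pos: [582.6, -235.4, 119.2]
orientation: [-2.29, -2.149, 0.001]
ft_force: [-0.3, -0.2, -1.0]
width: 16.1
grasp_force: 30.0
t 5.45 pos [ 582.6 -235.4  119.2] tooly -3.63 z axis [-1.2e-03  3.0e-04 -1.0e+00] shift [-0.5  2.5 23.2] rotz 0.003 w 16.1 g 30.0 F [-0.3 -0.2 -1. ]
```

View pics/w3.png

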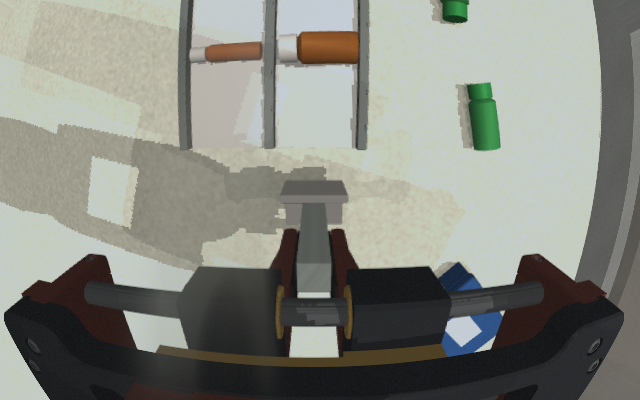

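The paddle hangs straight at (313,190), with the thick vial's lane dead ahead: rails at columns 269 and 362, vial at about (318,47). I compute the lane line from here.

```bash
python3 - <<'E'
from h import *
import pickle; m=pickle.load(open('w3.pkl','rb'))
ang=lambda d:np.degrees(np.arctan2(d[1],d[0]))
for n,p in(('mid',[[269,145],[269,10]]),('far',[[362.5,145],[363,10]]),('near',[[186,145],[184.5,10]])):
    r=cast('wrist',p,24,m);print(n,r.round(1),ang(r[1]-r[0]))
print('vial ends',cast('wrist',[[279,48],[358,47]],26,m).round(1),'rear edge',cast('wrist',[[325,63]],26,m).round(1))
print('blade',cast('wrist',[[280,181],[348,181]],41,m).round(1))
E
```

```text
mid [[ 548.8 -187.    24. ]
 [ 556.5  -70.3   24. ]] 86.22764064215428
far [[ 627.6 -191.9   24. ]
 [ 634.9  -75.    24. ]] 86.41369754891173
near [[ 473.4 -180.    24. ]
 [ 480.6  -56.5   24. ]] 86.6687450866114
vial ends [[ 563.2 -105.9   26. ]
 [ 627.9 -108.8   26. ]] rear edge [[ 599.9 -121.6   26. ]]
blade [[ 557.7 -215.    41. ]
 [ 612.4 -218.4   41. ]]
```

```bash
python3 -m inch '[{"xyz":[0,1.5,10],"rot":[0,0,0]},{"xyz":[0,1.5,20],"rot":[0,0,0]},{"xyz":[0,1.5,23],"rot":[0,0,0]},{"xyz":[10,1.5,23],"rot":[0,0,0]},{"xyz":[24,1.5,23],"rot":[0,0,0]},{"xyz":[38,1.5,23],"rot":[0,0,0]},{"xyz":[52,1.5,23],"rot":[0,0,0]},{"xyz":[64,1.5,23],"rot":[0,0,0]},{"xyz":[72,1.5,23],"rot":[0,0,0]},{"xyz":[78,1.5,23],"rot":[0,0,0]},{"xyz":[80,1.5,23],"rot":[0,0,0]},{"xyz":[80,1.5,23],"rot":[0,0,0]}]'; python3 - <<'E'
from h import *
import pickle
to(591.8,-139.4,96.4,-3.6); m=ctrl.camera_model('wrist'); im=ctrl.get_image('wrist'); pickle.dump(m,open('w4.pkl','wb'))
cv2.imwrite('pics/w4.png',im[...,::-1])
E
```

```text
t: 6.5
ee_pos: [590.2, -155.3, 96.8]
orientation: [2.291, 2.149, 0.0]
ft_force: [-0.2, -0.5, -1.2]
width: 16.0
grasp_force: 30.0
t 6.5 pos [ 590.2 -155.3   96.8] tooly -3.67 z axis [ 2.e-04 -1.e-04 -1.e+00] shift [15.9  0.6  0.4] rotz -0.001 w 16.0 g 30.0 F [-0.2 -0.5 -1.2]
```

View pics/w4.png

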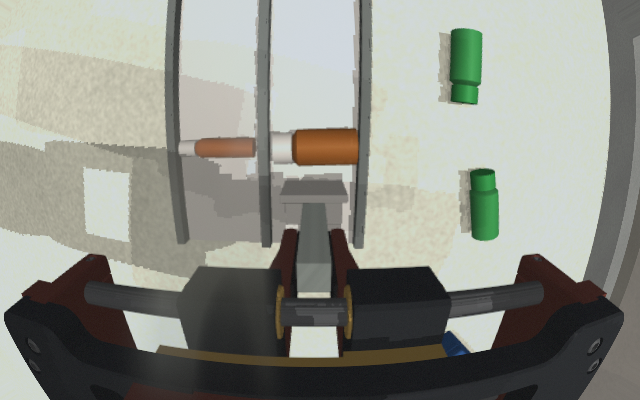

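The blade (281–347, row 181) is centred in the lane about 15 mm behind the thick vial (270–358, row 147). I start the slow push.

```bash
python3 -m inch '[{"xyz":[2,0,0],"rot":[0,0,0]},{"xyz":[4.5,0,0],"rot":[0,0,0]},{"xyz":[7,0,0],"rot":[0,0,0]},{"xyz":[9,0,0],"rot":[0,0,0]},{"xyz":[10.5,0,0],"rot":[0,0,0]},{"xyz":[12,0,0],"rot":[0,0,0]},{"xyz":[13.5,0,0],"rot":[0,0,0]},{"xyz":[15,0,0],"rot":[0,0,0]},{"xyz":[16.5,0,0],"rot":[0,0,0]},{"xyz":[18,0,0],"rot":[0,0,0]},{"xyz":[20,0,0],"rot":[0,0,0]},{"xyz":[22,0,0],"rot":[0,0,0]}]'
python3 -m inch '[{"xyz":[2.5,0,0],"rot":[0,0,0]},{"xyz":[5,0,0],"rot":[0,0,0]},{"xyz":[8,0,0],"rot":[0,0,0]},{"xyz":[11,0,0],"rot":[0,0,0]},{"xyz":[14,0,0],"rot":[0,0,0]},{"xyz":[17,0,0],"rot":[0,0,0]},{"xyz":[20.5,0,0],"rot":[0,0,0]},{"xyz":[24,0,0],"rot":[0,0,0]},{"xyz":[27.5,0,0],"rot":[0,0,0]},{"xyz":[31,0,0],"rot":[0,0,0]},{"xyz":[34.5,0,0],"rot":[0,0,0]},{"xyz":[38,0,0],"rot":[0,0,0]}]'
python3 - <<'E'
from h import *
to(0,0,96.4,-3.6); m=ctrl.camera_model('wrist'); im=ctrl.get_image('wrist')
cv2.imwrite('pics/w5.png',im[...,::-1])
for k in cv2.findContours(amber(im),0,2)[0]:
    if cv2.contourArea(k)>100: q=cv2.minAreaRect(k); print(q,cast('wrist',q[0],26,m).round(1))
E
```

```text
t: 7.55
ee_pos: [591.5, -133.7, 96.7]
orientation: [2.292, 2.148, 0.0]
ft_force: [0.3, 0.7, -0.4]
width: 15.6
grasp_force: 30.0
t: 8.55
ee_pos: [594.0, -95.6, 96.7]
orientation: [-2.292, -2.148, 0.0]
ft_force: [0.3, -0.5, -0.8]
width: 16.0
grasp_force: 30.0
t 8.55 pos [594.  -95.6  96.7] tooly -3.72 z axis [-0.  0. -1.] shift [ 5.680e+01 -5.989e+02  3.000e-01] rotz -0.002 w 16.0 g 30.0 F [ 0.3 -0.5 -0.8]
((323.3900451660156, 163.83212280273438), (34.779361724853516, 65.07038116455078), 88.78113555908203) [[604.7 -62.1  26. ]]
```

The vial is rolling with the blade, square and in contact. I continue.

```bash
python3 -m inch '[{"xyz":[3,0,0],"rot":[0,0,0]},{"xyz":[6.5,0,0],"rot":[0,0,0]},{"xyz":[10,0,0],"rot":[0,0,0]},{"xyz":[14,0,0],"rot":[0,0,0]},{"xyz":[18,0,0],"rot":[0,0,0]},{"xyz":[22,0,0],"rot":[0,0,0]},{"xyz":[26,0,0],"rot":[0,0,0]},{"xyz":[30,0,0],"rot":[0,0,0]},{"xyz":[34,0,0],"rot":[0,0,0]},{"xyz":[38,0,0],"rot":[0,0,0]},{"xyz":[42,0,0],"rot":[0,0,0]},{"xyz":[46,0,0],"rot":[0,0,0]}]'
python3 -m inch '[{"xyz":[4,0,0],"rot":[0,0,0]},{"xyz":[8,0,0],"rot":[0,0,0]},{"xyz":[12,0,0],"rot":[0,0,0]},{"xyz":[16,0,0],"rot":[0,0,0]},{"xyz":[20,0,0],"rot":[0,0,0]},{"xyz":[24,0,0],"rot":[0,0,0]},{"xyz":[28,0,0],"rot":[0,0,0]},{"xyz":[32,0,0],"rot":[0,0,0]},{"xyz":[36,0,0],"rot":[0,0,0]},{"xyz":[40,0,0],"rot":[0,0,0]},{"xyz":[44,0,0],"rot":[0,0,0]},{"xyz":[48,0,0],"rot":[0,0,0]}]'
python3 - <<'E'
from h import *
to(0,0,96.4,-3.6); m=ctrl.camera_model('wrist'); im=ctrl.get_image('wrist')
cv2.imwrite('pics/w6.png',im[...,::-1])
for k in cv2.findContours(amber(im),0,2)[0]:
    if cv2.contourArea(k)>100: q=cv2.minAreaRect(k); print(q,cast('wrist',q[0],26,m).round(1))
E
```

```text
t: 9.6
ee_pos: [596.9, -49.6, 96.7]
orientation: [-2.292, -2.148, -0.0]
ft_force: [0.2, 0.5, -1.2]
width: 16.0
grasp_force: 30.0
t: 10.6
ee_pos: [600.0, -1.8, 96.7]
orientation: [-2.292, -2.148, 0.0]
ft_force: [-0.4, 0.3, -1.0]
width: 16.0
grasp_force: 30.0
t 10.6 pos [600.   -1.8  96.7] tooly -3.72 z axis [-0. -0. -1.] shift [-3.720e+01 -5.989e+02  3.000e-01] rotz -0.002 w 16.0 g 30.0 F [-0.4  0.3 -1. ]
((321.9999694824219, 163.99998474121094), (63.99999237060547, 33.99999237060547), -0.0) [[609.7  31.7  26. ]]
```

```bash
python3 -m inch '[{"xyz":[4,0,0],"rot":[0,0,0]},{"xyz":[8,0,0],"rot":[0,0,0]},{"xyz":[12,0,0],"rot":[0,0,0]},{"xyz":[16,0,0],"rot":[0,0,0]},{"xyz":[20,0,0],"rot":[0,0,0]},{"xyz":[24,0,0],"rot":[0,0,0]},{"xyz":[28,0,0],"rot":[0,0,0]},{"xyz":[32,0,0],"rot":[0,0,0]},{"xyz":[36,0,0],"rot":[0,0,0]},{"xyz":[40,0,0],"rot":[0,0,0]},{"xyz":[44,0,0],"rot":[0,0,0]},{"xyz":[48,0,0],"rot":[0,0,0]}]'
python3 -m inch '[{"xyz":[4,0,0],"rot":[0,0,0]},{"xyz":[8,0,0],"rot":[0,0,0]},{"xyz":[11,0,0],"rot":[0,0,0]},{"xyz":[13,0,0],"rot":[0,0,0]},{"xyz":[15,0,0],"rot":[0,0,0]},{"xyz":[16,0,0],"rot":[0,0,0]},{"xyz":[16,0,0],"rot":[0,0,0]},{"xyz":[16,0,0],"rot":[0,0,0]},{"xyz":[16,0,0],"rot":[0,0,0]}]'
python3 - <<'E'
from h import *
to(0,0,96.4,-3.6); m=ctrl.camera_model('wrist'); im=ctrl.get_image('wrist')
cv2.imwrite('pics/w7.png',im[...,::-1])
for k in cv2.findContours(amber(im),0,2)[0]:
    if cv2.contourArea(k)>100: q=cv2.minAreaRect(k); print(q,cast('wrist',q[0],22,m).round(1))
E
```

```text
t: 11.65
ee_pos: [603.2, 46.2, 96.7]
orientation: [2.292, 2.148, 0.0]
ft_force: [0.9, -0.0, -1.5]
width: 15.8
grasp_force: 30.0
t: 12.4
ee_pos: [604.2, 61.6, 96.7]
orientation: [-2.293, -2.148, 0.0]
ft_force: [0.7, 0.1, -1.3]
width: 15.9
grasp_force: 30.0
t 12.4 pos [604.2  61.6  96.7] tooly -3.73 z axis [-0. -0. -1.] shift [-1.008e+02 -5.989e+02  3.000e-01] rotz -0.002 w 15.9 g 30.0 F [ 0.7  0.1 -1.3]
((322.0, 143.0), (34.0, 64.0), 90.0) [[614.9 110.8  22. ]]
```

View pics/w7.png

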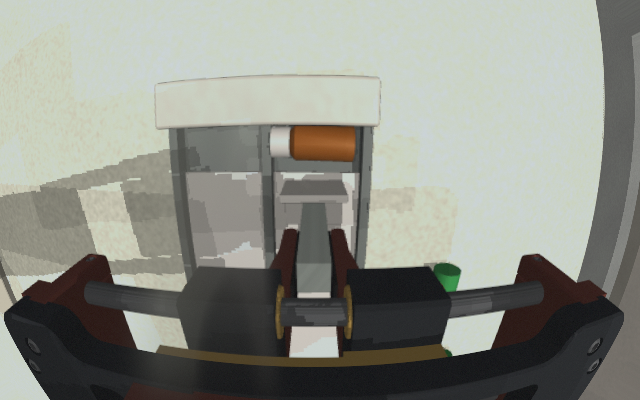

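The vial (centre (315,143)) lies in the pocket against the reader block, clear of the paddle. I lift, then carry the paddle back to the free bench near its old spot.

```bash
python3 -m inch '[{"xyz":[-2,0,-5],"rot":[0,0,0]},{"xyz":[-5,0,-20],"rot":[0,0,0]},{"xyz":[-8,0,-40],"rot":[0,0,0]},{"xyz":[-16,0,-60],"rot":[0,0,0]},{"xyz":[-32,-6,-65],"rot":[0,0,0]},{"xyz":[-56,-15,-65],"rot":[0,0,0]},{"xyz":[-84,-26,-65],"rot":[0,0,0]},{"xyz":[-112,-37,-65],"rot":[0,0,0]},{"xyz":[-140,-48,-65],"rot":[0,0,0]},{"xyz":[-168,-59,-65],"rot":[0,0,0]},{"xyz":[-196,-70,-65],"rot":[0,0,0]},{"xyz":[-224,-81,-65],"rot":[0,0,0]}]'
python3 -m inch '[{"xyz":[-28,-11,0],"rot":[0,0,0]},{"xyz":[-56,-22,0],"rot":[0,0,0]},{"xyz":[-84,-34,0],"rot":[0,0,0]},{"xyz":[-112,-46,0],"rot":[0,0,0]},{"xyz":[-136,-56,0],"rot":[0,0,0]},{"xyz":[-154,-63,0],"rot":[0,0,0]},{"xyz":[-164,-66,0],"rot":[0,0,0]},{"xyz":[-168,-68,0],"rot":[0,0,0]},{"xyz":[-168,-68,0],"rot":[0,0,0]},{"xyz":[-168,-68,0],"rot":[0,0,0]}]'
python3 - <<'E'
from h import *
to(430,-320,79.5,-3.6)
for n,z in(('top',24),('scene',22)):
    im=ctrl.get_image(n)
    for k in cv2.findContours(amber(im),0,2)[0]:
        if cv2.contourArea(k)>30: q=cv2.minAreaRect(k); print(n,np.round(q[0]),cast(n,q[0],z).round(0))
E
```

```text
t: 13.45
ee_pos: [508.0, -157.9, 162.2]
orientation: [2.292, 2.148, 0.0]
ft_force: [-0.2, 0.0, -1.0]
width: 15.5
grasp_force: 30.0
t: 14.28
ee_pos: [430.2, -319.2, 161.7]
orientation: [-2.292, -2.148, -0.0]
ft_force: [-0.1, -0.6, -1.1]
width: 15.9
grasp_force: 30.0
t 14.28 pos [ 430.2 -319.2  161.7] tooly -3.72 z axis [-0.e+00  3.e-04 -1.e+00] shift [-0.8 -0.2 82.2] rotz -0.002 w 15.9 g 30.0 F [-0.1 -0.6 -1.1]
top [314. 222.] [[ 524. -101.   24.]]
top [201. 173.] [[617. 115.  24.]]
top [ 18. 141.] [[679. 474.  24.]]
scene [317. 212.] [[ 525. -103.   22.]]
scene [399. 182.] [[615. 116.  22.]]
scene [475. 126.] [[648. 524.  22.]]
scene [239.  59.] [[-408.  515.   22.]]
```

The thin vial is unmoved at (314,222) and the thick one is in the pocket. I lower the paddle, slowly at the end.

```bash
python3 -m inch '[{"xyz":[0,0,10],"rot":[0,0,0]},{"xyz":[0,0,25],"rot":[0,0,0]},{"xyz":[0,0,40],"rot":[0,0,0]},{"xyz":[0,0,55],"rot":[0,0,0]},{"xyz":[0,0,67],"rot":[0,0,0]},{"xyz":[0,0,74],"rot":[0,0,0]},{"xyz":[0,0,78],"rot":[0,0,0]},{"xyz":[0,0,80],"rot":[0,0,0]},{"xyz":[0,0,81],"rot":[0,0,0]},{"xyz":[0,0,81],"rot":[0,0,0]},{"xyz":[0,0,81],"rot":[0,0,0]}]'
python3 -m inch '[{"xyz":[0,0,0.4],"rot":[0,0,0]},{"xyz":[0,0,0.7],"rot":[0,0,0]},{"xyz":[0,0,0.7],"rot":[0,0,0]},{"xyz":[0,0,0.7],"rot":[0,0,0]}]'
```

```text
t: 15.3
ee_pos: [430.4, -320.1, 81.2]
orientation: [2.292, 2.147, 0.0]
ft_force: [-0.1, -0.1, -0.7]
width: 16.0
grasp_force: 30.0
t: 15.63
ee_pos: [430.1, -319.8, 80.2]
orientation: [2.292, 2.148, 0.0]
ft_force: [-0.5, 0.1, -1.2]
width: 15.7
grasp_force: 30.0
```

```bash
python3 -m inch '[{"xyz":[0,0,0.3],"rot":[0,0,0]},{"xyz":[0,0,0.6],"rot":[0,0,0]},{"xyz":[0,0,0.6],"rot":[0,0,0]},{"xyz":[0,0,0.6],"rot":[0,0,0]}]'
python3 -m inch '[{"xyz":[0,0,0.2],"rot":[0,0,0]},{"xyz":[0,0,0.4],"rot":[0,0,0]},{"xyz":[0,0,0.4],"rot":[0,0,0]},{"xyz":[0,0,0.4],"rot":[0,0,0]}]'
```

```text
t: 15.97
ee_pos: [430.1, -319.8, 79.4]
orientation: [2.292, 2.148, 0.0]
ft_force: [0.1, -0.1, 0.4]
width: 16.1
grasp_force: 30.0
t: 16.3
ee_pos: [430.1, -319.8, 79.4]
orientation: [2.292, 2.148, 0.0]
ft_force: [-1.1, 0.9, 5.4]
width: 15.7
grasp_force: 30.0
```

The sole is down (upward force 5 N). I release, wait and retreat upwards.

```bash
python3 -m inch '[{"xyz":[0,0,-0.4],"rot":[0,0,0]},{"xyz":[0,0,-0.4],"rot":[0,0,0]},{"xyz":[0,0,-0.4],"rot":[0,0,0]},{"xyz":[0,0,-0.4],"rot":[0,0,0]},{"xyz":[0,0,-0.4],"rot":[0,0,0]},{"xyz":[0,0,-0.4],"rot":[0,0,0]},{"xyz":[0,0,-0.4],"rot":[0,0,0]},{"xyz":[0,0,-0.4],"rot":[0,0,0]},{"xyz":[0,0,-0.4],"rot":[0,0,0]},{"xyz":[0,0,-0.4],"rot":[0,0,0]}]' 0
python3 -m inch '[{"xyz":[0,0,-8],"rot":[0,0,0]},{"xyz":[0,0,-20],"rot":[0,0,0]},{"xyz":[0,0,-35],"rot":[0,0,0]},{"xyz":[0,0,-55],"rot":[0,0,0]},{"xyz":[0,0,-80],"rot":[0,0,0]},{"xyz":[0,0,-105],"rot":[0,0,0]},{"xyz":[0,0,-130],"rot":[0,0,0]},{"xyz":[0,0,-150],"rot":[0,0,0]},{"xyz":[0,0,-150],"rot":[0,0,0]},{"xyz":[0,0,-150],"rot":[0,0,0]}]'
python3 - <<'E'
from h import *
m=ctrl.camera_model('wrist'); im=ctrl.get_image('wrist'); cv2.imwrite('pics/w8.png',im[...,::-1])
# predicted pixels of an upright paddle at the release pose: stem top, blade top corners
u=np.array([.065,.998,0]); v=np.array([-.998,.065,0]); b=np.array([430,-320,0.])
P=np.array([b+[0,0,120]]+[b+18*u+s*23*v+[0,0,z] for z in(0,44) for s in(1,-1)])
q=R.from_rotvec(m['attitude']).inv().apply(P-m['position']); a=q[:,:2]/-q[:,2:]*[1,-1]; r=np.hypot(*a.T)
p=a*(np.arctan(r)/r)[:,None]*m['fx']+[m['cx'],m['cy']]; print(p.round(0))
x,y=p.mean(0).astype(int); g=cv2.cvtColor(im,cv2.COLOR_RGB2GRAY)[y-60:y+90:5,x-50:x+50:4]
for row in g: print(''.join('#' if t<110 else '+' if t<150 else '.' for t in row))
print(x-50,y-60)
t=ctrl.get_image('top');
for k in cv2.findContours(amber(t),0,2)[0]:
    if cv2.contourArea(k)>30: print(np.round(cv2.minAreaRect(k)[0]))
E
```

```text
t: 17.13
ee_pos: [430.1, -319.8, 79.4]
orientation: [2.292, 2.148, 0.0]
ft_force: [-1.1, 0.3, 0.4]
width: 79.2
grasp_force: 0.0
t: 17.97
ee_pos: [430.6, -320.3, 231.4]
orientation: [2.29, 2.145, 0.001]
ft_force: [0.5, -1.4, -0.6]
width: 87.9
grasp_force: 0.0
[[311. 192.]
 [294. 154.]
 [330. 154.]
 [292. 160.]
 [332. 160.]]
.........................
.........................
.........................
.........................
.........................
.........................
.........................
.........................
.........................
.........................
........+##+#####+.......
+++++++++#+.+............
+++++++++++++++..........
+++++++++++####..........
+++++++++++####..........
+++++++++..####+.........
++++++++...+++++.........
.+.+++++...++#++.........
+.++++++...+#++..........
++++++++...++++..........
.........................
.........................
.........................
.........................
.........................
.........................
.........................
.........................
.........................
.........................
261 103
[314. 222.]
[201. 173.]
[ 18. 141.]
```

The blade (293–330, row 154) and stem top (about (311,192)) match the pixels predicted for an upright paddle. Both vials are in place, so I hand in.

```bash
python3 -c "
from workcell import ctrl
print(ctrl.close_job())"
```

```text
the job is handed in; nothing more can be done
None
```

I handed the job in at about 18 s: the paddle rolled the thick vial into the pocket against the reader block, then was stood upright on the bench off the track, and the thin vial lies where it was.

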